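Lay out the slide-staining place

ROBOT

A 7-joint arm with a two-finger parallel gripper is mounted at the origin on a cart in front of the work surface, level with it; the furniture and walls round the work are solid. World frame = base frame: x ahead of the robot, y to its left, z up, the work surface at z = 0. Lengths are in m, angles in rad, forces in N, time in s.
With the tool pointing down it reaches from about 0.425 to 0.925 m from the base axis. Payload 6.8 kg.
Tool frame: the origin (TCP) lies midway between the tips of the shut fingers; the grasp point (between the pads) lies 19 mm behind it; z points along the fingers, y is the line along which they close (so a half turn about z gives the same grasp; the last joint's range is limited). The gripper opens to 85 mm and grips with 20 to 120 N. Pads are 22 mm wide; open, the fingers measure 114 mm over their backs; the gripper's body (76 mm by 85 mm) begins 54 mm behind the grasp point. The pads swing forward as they close: fully open they stand 13 mm farther back than shut.
Start: joints at [1.049, 0.477, 0.022, 1.555, -0.011, 1.109, -0.083], TCP at [0.271, -0.618, 0.231] pointing down, gripper open.
Joint ranges: [-2.96, 2.96], [-0.34, 2.1], [-1.41, 1.46], [0.24, 2.44], [-1.37, 4.51], [0.17, 1.92], [-2.96, 2.96]. Speed limits (rad/s): [2.39, 2.39, 3.14, 3.14, 3.14, 3.14, 3.14].

INTERFACE

Orientations are given as a rotation vector (axis times angle).
In Python, from bench import status, vision, r gives the robot as it stands. The module is installed in compiled form; this text tells all that it offers.
- The arm moves only by the shell command python3 -m handwheel 'ROWS' [OPENING] [FORCE]. ROWS is JSON, a list of rows, each an object with "dp": the shift along the tool's x, y, z in m, a list of three; "delta_rot": the turn, a rotation vector about the tool's x, y, z in rad, a list of three. In form: [{"dp": [x, y, z], "delta_rot": [rx, ry, rz]}, ...]. A call has 1 to 12 rows; each row is the pose to reach, as a shift and turn from the pose commanded when the call began, along the tool's axes at that moment; what a row does not reach only later rows make up. A row lasts 1/8 s, in which the tool goes at most 62.5 mm and 10.7 degrees, less where a joint would pass 70% of its speed; a pose out of reach is approached as far as the arm can. A call with a gripper value outside its range is refused whole. OPENING is the opening, from 0 (shut) to 1 (fully open), set as the call begins (- or left out, the last holds). The fingers move at their own pace and stop on an object; FORCE is the grip in N (left out, the last holds). Time passes only in rows, so rows that repeat a pose let the fingers close. It gives the time, the measured TCP pose, the force, the opening and the grip force at its end, in the units of the state.
- status.get_obs(): the state, without advancing time (a new reading comes with each control period).
- vision.grab_frame(name): name is "scene" or "top"; returns a dict with "img" (384x512x3 uint8, blue, green, red), "fovy" (degrees; the focal length in pixels is half the picture's height over the tangent of half this angle, whatever the lens; pixels are square), "cx", "cy" (the principal point, pixels), "distortion" ([k1, k2, p1, p2, k3] as OpenCV has them; the pictures are not rectified), "world_from_camera" (4x4, takes a point from camera to world coordinates). Camera axes: x right, y up, looking along -z (the intrinsics and any distortion apply to the point x, -y, -z); pixel columns grow to the right and rows downward; lengths in m; the calibration is good to about 2 mm. A picture is of the moment at which its call begins. There is no depth.
- r.hand_in(): hands the job in; it is judged then, once.
The state is a dict: "clock": time; "joints": joint angles; "qvel": joint speeds; "tau": joint torques, N m; "tcp_pos": TCP position; "orientation": TCP orientation; "contact_force": force on the tool from outside, world axes, zero at the start; "moment": the same for the moment, N m; "grip_width": finger opening in m; "gripper_force": force on a finger pad.
Only numpy, scipy, OpenCV 4.12 (cv2) and the standard library are available. Lean on these libraries where they do the work, as an engineer would, in place of code of your own. Each camera call takes 0.05 s, during which the arm holds its last target. There are 200 camera calls.

TASK

Lay out the staining place in a row between the blue slide box and the note pad: stand the dial timer on the middle of the slide box's lid, put the petri dish in the row with its centre midway between the centres of the slide box and the note pad, and stand the dropper bottle in the row with its centre midway between the centres of the dish and the pad. Lay the tape roll flat behind the dish (on its side away from the robot), equally far from the centres of the slide box and the pad, with a clear gap of about two centimetres to the dish. Keep the bottle upright all the time, and do not shift the slide box, the note pad or the forceps.

Things in the scene. Friction and masses are not known exactly. Their poses are not given: they have to be found in the camera images.
- slide_case: Closed flat blue slide box, 92 (x) x 155 (y) x 34 mm high (flat lid top at 34 mm), loose, 0.5 kg, not to be shifted. Origin: centre of its underside; x points away from the robot (within 0.1 rad), y along its length, z up. The pad always lies on the line of its y axis, to one side or the other, 330 to 370 mm from centre to centre: this line is the row.
- pad: square yellow block of note paper, 76 x 76 x 16 mm high, loose, lies flat, not to be shifted; origin at the centre of its underside, z up
- timer: round white mechanical kitchen-style timer: base 68 mm in diameter and 22 mm high, on it the dial, 57 mm in diameter, from 22 to 44 mm above the underside (with a small pointer on top up to 47 mm); can be lifted by the dial, which does not turn. Origin at the centre of its underside, z up
- dish: round flat petri dish with its lid on, one solid piece, 55 mm across where the fingers grip (58 mm over the rim) and 11 mm high; origin at the centre of its underside, z up
- tape: roll of white tape lying flat, outer diameter 62 mm, 20 mm high, with a hole of about 42 mm; can be gripped across the outside. Origin at the centre of its underside, z up
- reagent: the dropper bottle that stands alone, clear of the wall: round white body 35 mm in diameter and 65 mm high, above it a 22 mm wide screw cap and tip to 86 mm; origin at the centre of its underside, z up
- tweezers: straight steel forceps lying flat among the things, 131 mm long (along its y axis), 15 mm wide, 8 mm high; not part of the layout, to be left alone. Origin at the centre of its underside
There are look-alikes about, which are no part of the job. Of the things that look like the tape, take the one that is farthest from the robot's base at the start.

How it is judged:
By the outcome, as a careful person would: the job done as asked, in the order asked, and still so for the second after the job is handed in, with the robot touching nothing.
It also fails if it takes over 99 s, if anything falls off the work surface, if the arm or the gripper's body presses on something with over 40 N, if the wrist force passes 120 N, or if a joint passes its speed limit or range.

## Working session

There is one attempt and no reset: what is moved stays moved. The work goes in short steps, Python scripts to look and compute and a shell command to move; the robot and the scene stay as the last step left them, time stands still between calls to the robot, and variables do not carry over. Pictures are saved under pics/ and viewed, at most 14 in all, crops included, and the job is handed in when it is done.

```bash
mkdir -p pics; cat > h.py <<'E'
import numpy as np, cv2
from scipy.spatial.transform import Rotation as R
from bench import status, vision, r
def grab(n):
    f=vision.grab_frame(n); h=f["img"].shape[0]
    fl=h/2/np.tan(np.radians(f["fovy"])/2)
    f["K"]=np.array([[fl,0,f["cx"]],[0,fl,f["cy"]],[0,0,1]]); f["D"]=np.array(f["distortion"],float); f["T"]=np.array(f["world_from_camera"])
    return f
def ray(f,uv,z):
    p=cv2.undistortPoints(np.array(uv,float).reshape(-1,1,2),f["K"],f["D"]).reshape(-1,2)
    d=np.c_[p[:,0],-p[:,1],-np.ones(len(p))]@f["T"][:3,:3].T
    o=f["T"][:3,3]
    return o+d*((z-o[2])/d[:,2])[:,None]
def proj(f,P):
    c=(np.atleast_2d(P)-f["T"][:3,3])@f["T"][:3,:3]
    c=c*[1,-1,-1]
    return cv2.projectPoints(c,np.zeros(3),np.zeros(3),f["K"],f["D"])[0].reshape(-1,2)
E
python3 - <<'E'
from h import *
for n in("top","scene"):
    f=grab(n); cv2.imwrite(f"pics/{n}0.png",cv2.resize(f["img"],(800,600),interpolation=cv2.INTER_CUBIC)); print(n,f["T"].round(3).tolist(),f["D"],f["fovy"])
o=status.get_obs();print(o["clock"],o["tcp_pos"],o["orientation"],R.from_rotvec(o["orientation"]).as_matrix().round(3),o["grip_width"])
E
```

```text
top [[0.022, 0.996, -0.089, 0.459], [-1.0, 0.02, -0.025, 0.031], [-0.023, 0.09, 0.996, 0.99], [0.0, 0.0, 0.0, 1.0]] [0.01479818 0.         0.         0.         0.        ] 57.51169092023557
scene [[-0.861, 0.375, -0.344, 0.15], [-0.509, -0.627, 0.59, 0.668], [0.005, 0.683, 0.73, 0.79], [0.0, 0.0, 0.0, 1.0]] [-0.05891665  0.          0.          0.          0.        ] 56.01984210123225
0.1 [ 0.27119895 -0.61753626  0.23042234] [-3.07301073e+00 -6.45104486e-01  7.17278291e-04] [[ 0.916  0.402 -0.001]
 [ 0.402 -0.916  0.001]
 [-0.    -0.002 -1.   ]] 0.0852814746234672
```

View pics/top0.png

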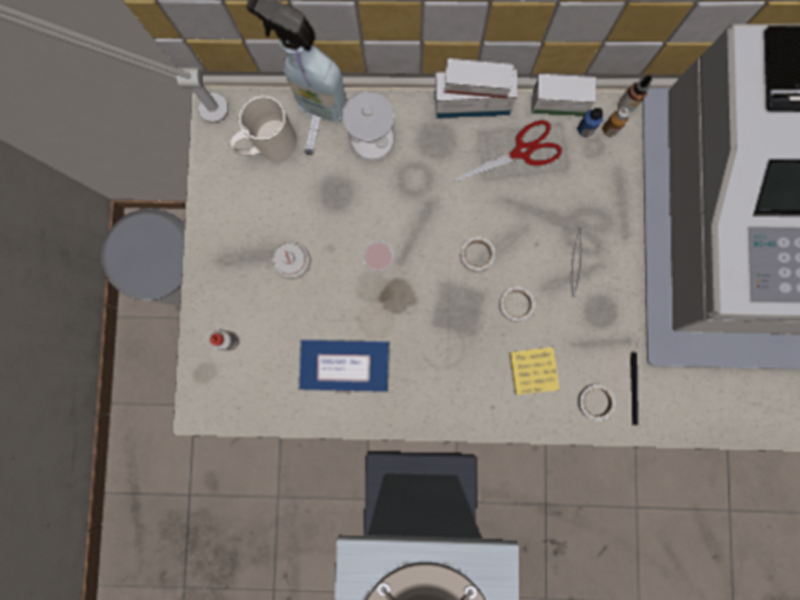

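View pics/scene0.png

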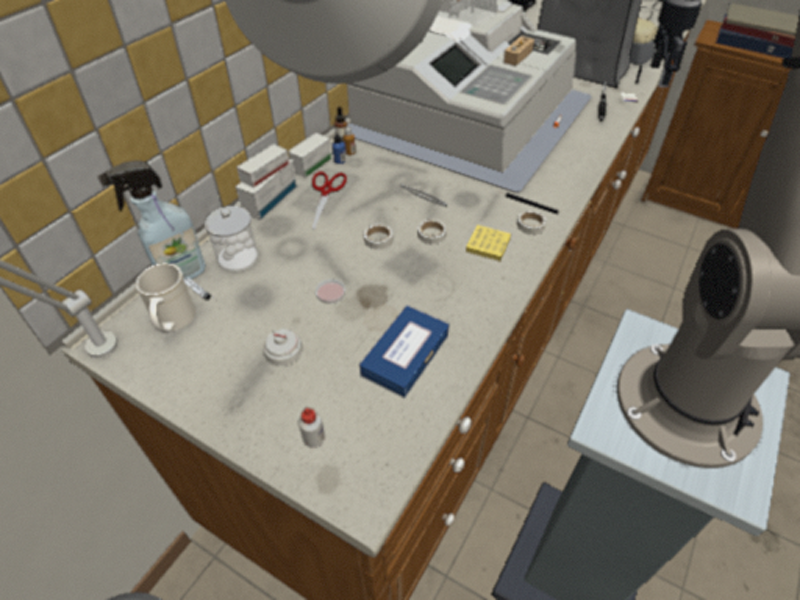

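The top view (800x600 scale) shows the box at (344,366), pad (535,371), timer (291,260), dish (377,255), rings at (478,254), (517,303) and (597,402), the bottle at (222,340) and forceps at (576,262). The scene view matches: bottle (312,427), timer (283,346), dish (330,291), rings (378,235), (432,230), (530,222).

```bash
cat > m.py <<'E'
from h import *
S=512/800
def comp(f,c,rad,fn):
    """contour nearest to c (800-scale px) of mask fn(hsv,bgr)"""
    img=f["img"]; hsv=cv2.cvtColor(img,cv2.COLOR_BGR2HSV).astype(int)
    m=fn(hsv,img.astype(int)).astype(np.uint8)*255
    w=np.zeros_like(m); cv2.circle(w,(int(c[0]*S),int(c[1]*S)),int(rad*S),255,-1)
    cs,_=cv2.findContours(m&w,cv2.RETR_EXTERNAL,cv2.CHAIN_APPROX_NONE)
    return max(cs,key=cv2.contourArea).reshape(-1,2).astype(float)
blue=lambda h,b:(h[...,0]>100)&(h[...,0]<125)&(h[...,1]>120)
yellow=lambda h,b:(h[...,0]>18)&(h[...,0]<35)&(h[...,1]>90)
pink=lambda h,b:((h[...,0]>165)|(h[...,0]<8))&(h[...,1]>25)&(h[...,2]>120)
red=lambda h,b:((h[...,0]>170)|(h[...,0]<8))&(h[...,1]>130)
white=lambda h,b:(b.min(-1)>205)
def box(f,c,rad,fn,z):
    p=ray(f,comp(f,c,rad,fn),z)[:,:2]*1000
    return cv2.minAreaRect(p.astype(np.float32))
def circ(f,c,rad,fn,z):
    p=ray(f,comp(f,c,rad,fn),z)[:,:2]*1000
    return cv2.fitEllipse(p.astype(np.float32))
E
python3 - <<'E'
from m import *
t=grab("top");s=grab("scene")
rr=lambda x:[np.round(a,1).tolist() if not np.isscalar(a) else round(a,1) for a in x]
for nm,f,cs in(("top",t,[(344,366),(535,371),(377,255),(220,340)]),("scene",s,[(405,349),(490,241),(330,291),(309,415)])):
    print(nm,"case",rr(box(f,cs[0],75,blue,.034)),"pad",rr(box(f,cs[1],45,yellow,.016)))
    print(" dish",rr(circ(f,cs[2],24,pink,.011)),"cap",rr(circ(f,cs[3],16,red,.08)))
for nm,f,cs in(("top",t,[(291,260),(478,254),(517,303),(597,402)]),("scene",s,[(283,344),(378,235),(432,230),(530,222)])):
    h=cv2.cvtColor(f["img"],cv2.COLOR_BGR2HSV)
    tiles=[]
    for c,z in zip(cs,(.022,.02,.02,.02)):
        print(nm,"ray centre",ray(f,[[c[0]*S,c[1]*S]],z)[0].round(3))
        x,y=int(c[0]*S),int(c[1]*S); tiles.append(cv2.resize(f["img"][y-26:y+26,x-26:x+26],(200,200),interpolation=cv2.INTER_CUBIC))
    cv2.imwrite(f"pics/c_{nm}.png",np.hstack(tiles))
cv2.imwrite("pics/c1.png",np.vstack([cv2.imread("pics/c_top.png"),cv2.imread("pics/c_scene.png")]))
E
```

```text
top case [[453.8, 151.6], [149.3, 81.5], 90.0] pad [[451.8, -182.4], [74.4, 76.5], 7.9]
 dish [[651.9, 98.2], [45.8, 46.7], 94.8] cap [[492.9, 361.1], [16.0, 16.9], 168.6]
scene case [[447.8, 162.4], [164.0, 91.5], 90.0] pad [[448.7, -175.9], [75.5, 87.6], 8.4]
 dish [[649.8, 103.2], [41.8, 47.7], 143.2] cap [[486.7, 370.8], [17.1, 21.6], 50.5]
top ray centre [0.64  0.254 0.022]
top ray centre [ 0.657 -0.082  0.02 ]
top ray centre [ 0.57  -0.152  0.02 ]
top ray centre [ 0.399 -0.291  0.02 ]
scene ray centre [0.638 0.256 0.022]
scene ray centre [ 0.652 -0.072  0.02 ]
scene ray centre [ 0.564 -0.144  0.02 ]
scene ray centre [ 0.396 -0.276  0.02 ]
```

View pics/c1.png

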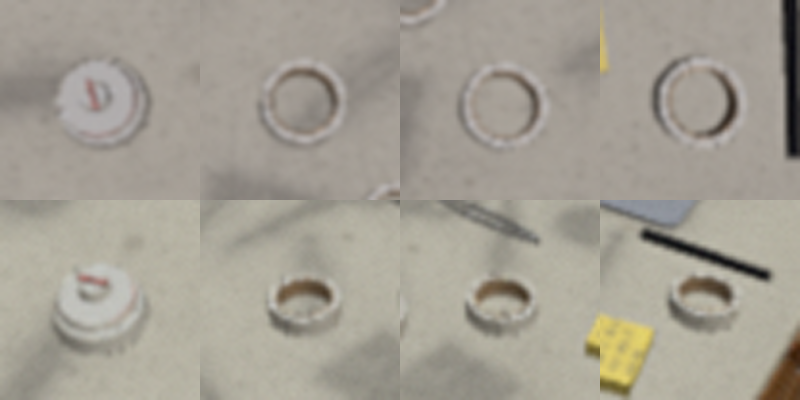

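The crops show the timer with its dial and pointer, and three rings of the same size. The far one, at (0.657,-0.08), is the farthest from the base, at 0.66 m. Next I refine the centres using upsampled masks and two-view triangulation.

```bash
cat > m2.py <<'E'
from h import *
S=512/800; U=6
def crop(f,c,rad):
    x,y,w=int(c[0]*S),int(c[1]*S),int(rad*S)
    return cv2.resize(f["img"][y-w:y+w+1,x-w:x+w+1],None,fx=U,fy=U,interpolation=cv2.INTER_LINEAR),(x-w,y-w)
def cont(f,c,rad,fn,hull=True):
    im,o=crop(f,c,rad); lab=cv2.cvtColor(im,cv2.COLOR_BGR2LAB).astype(int)
    m=fn(lab).astype(np.uint8)*255
    cs,_=cv2.findContours(m,cv2.RETR_EXTERNAL,cv2.CHAIN_APPROX_NONE)
    k=max(cs,key=cv2.contourArea)
    if hull:k=cv2.convexHull(k)
    return (k.reshape(-1,2)+.5)/U-.5+np.array(o)
blue=lambda l:l[...,2]<118
yellow=lambda l:l[...,2]>152
pink=lambda l:l[...,1]>134
red=lambda l:l[...,1]>150
def white(l,k=12):
    return l[...,0]>np.median(l[...,0])+k
def tri(fa,a,fb,b):
    A=[];B=[]
    P=[ray(f,[u],z)[0] for f,u in((fa,a),(fb,b)) for z in(0,.1)]
    d1=P[1]-P[0];d2=P[3]-P[2]
    t=np.linalg.lstsq(np.c_[d1,-d2],P[2]-P[0],rcond=None)[0]
    x,y=P[0]+t[0]*d1,P[2]+t[1]*d2
    return (x+y)/2,np.linalg.norm(x-y)
E
python3 - <<'E'
from m2 import *
t=grab("top");s=grab("scene")
np.set_printoptions(precision=1,suppress=True)
def rect(f,c,rad,fn,z):
    p=ray(f,cont(f,c,rad,fn),z)[:,:2]*1000; return cv2.minAreaRect(p.astype(np.float32))
print("case",rect(t,(344,366),60,blue,.034)); print("pad",rect(t,(535,371),40,yellow,.016),rect(s,(490,241),45,yellow,.016))
def ell(f,c,rad,fn): return cv2.fitEllipse(cont(f,c,rad,fn).astype(np.float32))
for n,a,ra,b,rb,fn,z in(("dish",(377,255),24,(330,291),24,pink,.011),("cap",(220,340),20,(309,415),20,red,.08),
  ("timer",(291,260),32,(283,344),32,white,.022),("tapefar",(478,254),26,(378,235),26,white,.02),("tape2",(517,303),26,(432,230),26,white,.02)):
    ea,eb=ell(t,a,ra,fn),ell(s,b,rb,fn)
    P,e=tri(t,ea[0],s,eb[0])
    Z=ray(t,cont(t,a,ra,fn),z)[:,:2]*1000; q=cv2.fitEllipse(Z.astype(np.float32))
    print(n,"tri",P*1000,"err",round(e*1000,1),"top@z",np.array(q[0]),np.array(q[1]),"px",np.array(ea[0]),np.array(eb[0]))
im,o=crop(t,(344,366),60); cv2.imwrite("pics/case.png",im[:600,:800]); print(im.shape)
E
```

```text
case ((453.6502685546875, 151.63458251953125), (154.70599365234375, 86.99494934082031), 89.99575805664062)
pad ((451.7967529296875, -182.95196533203125), (75.79112243652344, 77.16110229492188), 8.213029861450195) ((449.5960998535156, -177.33795166015625), (78.48197937011719, 89.7375259399414), 8.34418773651123)
dish tri [653.3  99.1   4.6] err 0.3 top@z [652.   98.6] [48.5 48.7] px [241.6 163.8] [211.  186.4]
cap tri [493.1 365.4  67.9] err 0.5 top@z [492.8 361.1] [19.1 19.9] px [138.2 216.9] [197.1 265.6]
timer tri [641.1 256.8  31.8] err 0.6 top@z [643.2 259.2] [47.  48.8] px [184.3 165.1] [179.4 217.7]
tapefar tri [687.4 -75.3  15.6] err 1.2 top@z [685.8 -75.1] [ 7.9 22.1] px [303.4 152.3] [233.3 147.3]
tape2 tri [ 598.6 -154.8   18.4] err 0.1 top@z [ 598.5 -154.5] [5.2 9.6] px [331.8 183.7] [268.9 142.3]
(462, 462, 3)
```

```bash
python3 - <<'E'
from m2 import *
t=grab("top")
L=cv2.cvtColor(t["img"],cv2.COLOR_BGR2LAB).astype(int)
for c in(205,249): print("case col",c,[(r,*L[r,c,[0,2]]) for r in list(range(215,222))+list(range(245,254))], ray(t,[[c,217],[c,250]],.034)[:,0].round(4))
x,y=306,162
print(L[y,x-16:x+17,0],L[y-16:y+17,x,0],L[y,x-16:x+17,2])
x,y=186,166
print(L[y,x-18:x+19,0],L[y-18:y+19,x,0])
tiles=[]
for c,rad in(((344,366),52),((478,254),26),((291,260),30),((377,255),26)):
    im,o=crop(t,c,rad); tiles.append(cv2.resize(im,(300,300),interpolation=cv2.INTER_CUBIC)); print(o)
cv2.imwrite("pics/c2.png",np.vstack([np.hstack(tiles[:2]),np.hstack(tiles[2:])]))
E
```

```text
case col 205 [(215, np.int64(170), np.int64(134)), (216, np.int64(167), np.int64(132)), (217, np.int64(130), np.int64(123)), (218, np.int64(89), np.int64(109)), (219, np.int64(73), np.int64(102)), (220, np.int64(74), np.int64(102)), (221, np.int64(75), np.int64(103)), (245, np.int64(73), np.int64(102)), (246, np.int64(74), np.int64(103)), (247, np.int64(73), np.int64(102)), (248, np.int64(76), np.int64(103)), (249, np.int64(108), np.int64(114)), (250, np.int64(152), np.int64(128)), (251, np.int64(171), np.int64(133)), (252, np.int64(172), np.int64(134)), (253, np.int64(172), np.int64(133))] [0.4979 0.4083]
case col 249 [(215, np.int64(166), np.int64(133)), (216, np.int64(170), np.int64(134)), (217, np.int64(167), np.int64(133)), (218, np.int64(147), np.int64(132)), (219, np.int64(132), np.int64(131)), (220, np.int64(128), np.int64(130)), (221, np.int64(133), np.int64(130)), (245, np.int64(161), np.int64(134)), (246, np.int64(159), np.int64(134)), (247, np.int64(161), np.int64(134)), (248, np.int64(164), np.int64(133)), (249, np.int64(162), np.int64(134)), (250, np.int64(160), np.int6
[... 188 characters left out ...]
 163 162 159 155 151
 149 148 148 148 135 103 113 157 166 147 147 149 151 153 154] [167 167 166 166 169 180 183 156 114 119 150 161 162 162 161 159 155 152
 150 147 144 145 146 141 139 171 183 156 151 161 165 165 166] [134 133 134 133 132 131 132 135 134 133 133 133 132 133 133 132 132 133
 133 132 132 132 133 134 134 132 131 132 132 132 133 133 133]
[141 142 143 141 143 149 165 178 181 180 181 179 175 175 178 164 138 150
 167 154 150 170 179 180 181 178 158 147 164 156 131 148 166 168 168 167
 167] [169 171 170 166 165 162 156 160 176 182 181 181 176 163 160 173 176 174
 167 156 156 172 180 181 183 180 171 162 168 153 146 160 170 170 169 169
 169]
(187, 201)
(289, 146)
(167, 147)
(225, 147)
```

View pics/c2.png

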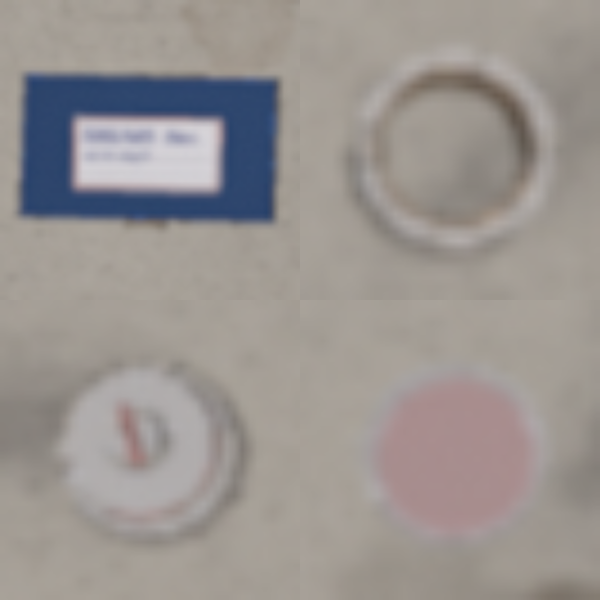

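The box lid is only slightly turned, with its centre near (0.454,0.152). The dial centre is at px (184.8,165.0), the tape rim centre at px (306,161.7), and the dish shows cleanly. Next I compute the goals and the first move.

```bash
cat > go.py <<'E'
import sys
from h import *
np.set_printoptions(precision=4,suppress=True)
o=status.get_obs(); p=np.array(o["tcp_pos"]); Rm=R.from_rotvec(o["orientation"])
print("t",round(o["clock"],2),"tcp",p,"w",round(o["grip_width"],4),"F",np.array(o["contact_force"]).round(1),"yaw",np.degrees(np.arctan2(*Rm.as_matrix()[[1,0],0])).round(1))
a=[float(v) for v in sys.argv[1:]]
for i in range(0,len(a),4):   # x y z yaw_deg (direction of tool x)
    y=np.radians(a[i+3]); c,s=np.cos(y),np.sin(y)
    G=R.from_matrix([[c,s,0],[s,-c,0],[0,0,-1]])
    print("dp",Rm.inv().apply(np.array(a[i:i+3])-p),"rot",(Rm.inv()*G).as_rotvec())
E
python3 - <<'E'
from h import *
t=grab("top")
for n,u,z in(("dial",(184.8,165),.044),("tape",(306,161.7),.02),("tape other",(331,194),.02),("cap.07",(138.2,216.9),.07)): print(n,ray(t,[u],z)[0].round(4))
E
python3 go.py .3 -.3 .25 0 .6 .1 .25 0 .642 .256 .15 0
```

```text
dial [0.6394 0.2527 0.044 ]
tape [ 0.6592 -0.0825  0.02  ]
tape other [ 0.5695 -0.1524  0.02  ]
cap.07 [0.4931 0.3647 0.07  ]
t 0.4 tcp [ 0.2714 -0.6179  0.2312] w 0.0856 F [ 0.3  0.7 -0.6] yaw 23.7
dp [ 0.154  -0.2796 -0.0188] rot [-0.0003  0.      0.4138]
dp [ 0.5895 -0.5252 -0.0187] rot [-0.0003  0.      0.4138]
dp [ 0.6907 -0.6512  0.0813] rot [-0.0003  0.      0.4138]
```

```bash
python3 -m handwheel '[{"dp":[0.2,-0.18,-0.019],"delta_rot":[0,0,0.2]},{"dp":[0.2,-0.18,-0.019],"delta_rot":[0,0,0.414]},{"dp":[0.59,-0.525,-0.019],"delta_rot":[0,0,0.414]},{"dp":[0.59,-0.525,-0.019],"delta_rot":[0,0,0.414]},{"dp":[0.59,-0.525,-0.019],"delta_rot":[0,0,0.414]},{"dp":[0.59,-0.525,-0.019],"delta_rot":[0,0,0.414]},{"dp":[0.59,-0.525,-0.019],"delta_rot":[0,0,0.414]},{"dp":[0.59,-0.525,-0.019],"delta_rot":[0,0,0.414]},{"dp":[0.59,-0.525,-0.019],"delta_rot":[0,0,0.414]},{"dp":[0.59,-0.525,-0.019],"delta_rot":[0,0,0.414]},{"dp":[0.59,-0.525,-0.019],"delta_rot":[0,0,0.414]},{"dp":[0.59,-0.525,-0.019],"delta_rot":[0,0,0.414]}]' 1 60; python3 go.py .6405 .254 .12 0 .6405 .254 .022 0
```

```text
clock: 1.9
tcp_pos: [0.5845, 0.0651, 0.25]
orientation: [3.141, -0.001, 0.001]
contact_force: [1.1, -0.1, 0.3]
grip_width: 0.0854
gripper_force: 0.0
t 1.9 tcp [0.5845 0.0651 0.25  ] w 0.0854 F [ 1.1 -0.1  0.3] yaw -0.0
dp [ 0.0558 -0.189   0.13  ] rot [ 0.0002 -0.0007 -0.0007]
dp [ 0.0557 -0.189   0.228 ] rot [ 0.0002 -0.0007 -0.0007]
```

```bash
python3 -m handwheel '[{"dp":[0.056,-0.189,0.13],"delta_rot":[0,0,0]},{"dp":[0.056,-0.189,0.13],"delta_rot":[0,0,0]},{"dp":[0.056,-0.189,0.13],"delta_rot":[0,0,0]},{"dp":[0.056,-0.189,0.13],"delta_rot":[0,0,0]},{"dp":[0.056,-0.189,0.13],"delta_rot":[0,0,0]},{"dp":[0.056,-0.189,0.13],"delta_rot":[0,0,0]},{"dp":[0.056,-0.189,0.13],"delta_rot":[0,0,0]}]'; python3 go.py .6405 .254 .022 0
```

```text
clock: 2.78
tcp_pos: [0.6407, 0.2506, 0.1208]
orientation: [3.141, -0.004, 0.003]
contact_force: [-0.0, -0.1, -0.3]
grip_width: 0.0853
gripper_force: 0.0
t 2.77 tcp [0.6407 0.2506 0.1208] w 0.0853 F [-0.  -0.1 -0.3] yaw -0.1
dp [-0.0004 -0.0035  0.0988] rot [ 0.0005 -0.0018 -0.0025]
```

Next I descend, close, and lift in a separate call once the grip is checked.

```bash
python3 -m handwheel '[{"dp":[0,-0.003,0.05],"delta_rot":[0,0,0]},{"dp":[0,-0.003,0.08],"delta_rot":[0,0,0]},{"dp":[0,-0.003,0.099],"delta_rot":[0,0,0]},{"dp":[0,-0.003,0.099],"delta_rot":[0,0,0]},{"dp":[0,-0.003,0.099],"delta_rot":[0,0,0]}]' && python3 -m handwheel '[{"dp":[0,0,0],"delta_rot":[0,0,0]},{"dp":[0,0,0],"delta_rot":[0,0,0]},{"dp":[0,0,0],"delta_rot":[0,0,0]},{"dp":[0,0,0],"delta_rot":[0,0,0]},{"dp":[0,0,0],"delta_rot":[0,0,0]},{"dp":[0,0,0],"delta_rot":[0,0,0]},{"dp":[0,0,0],"delta_rot":[0,0,0]},{"dp":[0,0,0],"delta_rot":[0,0,0]}]' 0.4 40; python3 go.py .6405 .254 .14 0 .454 .1516 .14 0
```

```text
clock: 3.4
tcp_pos: [0.641, 0.2556, 0.0224]
orientation: [-3.141, 0.001, -0.004]
contact_force: [0.5, 0.2, 0.1]
grip_width: 0.0854
gripper_force: 0.0
clock: 4.4
tcp_pos: [0.6406, 0.2557, 0.0221]
orientation: [-3.141, 0.001, -0.003]
contact_force: [-1.1, -1.3, 4.9]
grip_width: 0.0559
gripper_force: 42.5
t 4.4 tcp [0.6406 0.2557 0.0221] w 0.0559 F [-1.1 -1.3  4.9] yaw -0.0
dp [ 0.0001  0.0016 -0.1179] rot [-0.0006 -0.0018 -0.0003]
dp [-0.1864  0.1041 -0.1183] rot [-0.0006 -0.0018 -0.0003]
```

```bash
python3 -m handwheel '[{"dp":[0,0,-0.05],"delta_rot":[0,0,0]},{"dp":[0,0,-0.11],"delta_rot":[0,0,0]},{"dp":[-0.186,0.104,-0.118],"delta_rot":[0,0,0]},{"dp":[-0.186,0.104,-0.118],"delta_rot":[0,0,0]},{"dp":[-0.186,0.104,-0.118],"delta_rot":[0,0,0]},{"dp":[-0.186,0.104,-0.118],"delta_rot":[0,0,0]},{"dp":[-0.186,0.104,-0.118],"delta_rot":[0,0,0]},{"dp":[-0.186,0.104,-0.118],"delta_rot":[0,0,0]},{"dp":[-0.186,0.104,-0.118],"delta_rot":[0,0,0]}]'; python3 - <<'E'
from h import *
for n in("top","scene"): cv2.imwrite(f"pics/{n}1.png",grab(n)["img"])
cv2.imwrite("pics/v1.png",cv2.resize(np.hstack([cv2.imread("pics/top1.png")[60:300,80:400],cv2.imread("pics/scene1.png")[60:300,100:420]]),(800,300)))
E
python3 go.py .454 .1516 .062 0 .454 .1516 .057 0
```

```text
clock: 5.52
tcp_pos: [0.4547, 0.1522, 0.1387]
orientation: [-3.141, -0.0, -0.001]
contact_force: [0.1, 0.0, -1.4]
grip_width: 0.0559
gripper_force: 44.0
t 5.62 tcp [0.4543 0.152  0.1385] w 0.0558 F [-0.2 -0.2 -1.2] yaw 0.0
dp [-0.0003  0.0004  0.0765] rot [-0.0004  0.      0.0001]
dp [-0.0003  0.0004  0.0815] rot [-0.0004  0.      0.0001]
```

View pics/v1.png

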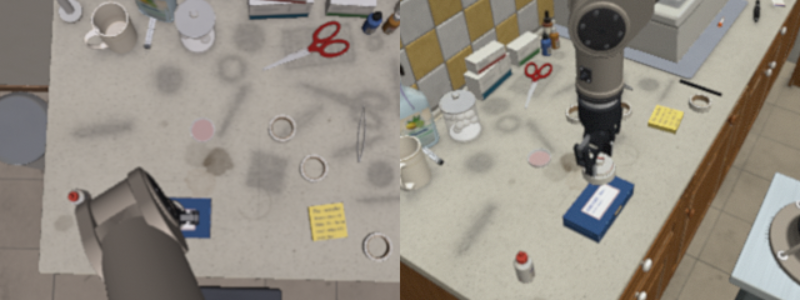

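The timer hangs upright in the gripper above the box, so I lower it gently.

```bash
python3 -m handwheel '[{"dp":[0,0,0.04],"delta_rot":[0,0,0]},{"dp":[0,0,0.065],"delta_rot":[0,0,0]},{"dp":[0,0,0.076],"delta_rot":[0,0,0]},{"dp":[0,0,0.079],"delta_rot":[0,0,0]},{"dp":[0,0,0.0815],"delta_rot":[0,0,0]},{"dp":[0,0,0.0825],"delta_rot":[0,0,0]},{"dp":[0,0,0.0825],"delta_rot":[0,0,0]}]'
```

```text
clock: 6.5
tcp_pos: [0.4541, 0.1515, 0.0566]
orientation: [-3.141, 0.0, -0.001]
contact_force: [-0.1, 0.6, -1.3]
grip_width: 0.0559
gripper_force: 44.0
```

```bash
python3 -m handwheel '[{"dp":[0,0,0.0005],"delta_rot":[0,0,0]},{"dp":[0,0,0.001],"delta_rot":[0,0,0]},{"dp":[0,0,0.001],"delta_rot":[0,0,0]}]'; python3 -m handwheel '[{"dp":[0,0,0],"delta_rot":[0,0,0]},{"dp":[0,0,0],"delta_rot":[0,0,0]},{"dp":[0,0,0],"delta_rot":[0,0,0]},{"dp":[0,0,0],"delta_rot":[0,0,0]},{"dp":[0,0,0],"delta_rot":[0,0,0]},{"dp":[0,0,-0.02],"delta_rot":[0,0,0]},{"dp":[0,0,-0.06],"delta_rot":[0,0,0]},{"dp":[0,0,-0.08],"delta_rot":[0,0,0]},{"dp":[0,0,-0.08],"delta_rot":[0,0,0]}]' 1; python3 go.py .6525 .0988 .12 0
```

```text
clock: 6.88
tcp_pos: [0.4541, 0.1515, 0.0561]
orientation: [3.142, -0.001, 0.001]
contact_force: [-2.7, -1.7, 8.7]
grip_width: 0.0559
gripper_force: 45.1
clock: 8.0
tcp_pos: [0.4549, 0.1518, 0.1365]
orientation: [-3.141, 0.001, -0.005]
contact_force: [-0.1, -0.1, -0.9]
grip_width: 0.0847
gripper_force: 0.0
t 8.0 tcp [0.4549 0.1518 0.1365] w 0.0847 F [-0.1 -0.1 -0.9] yaw -0.0
dp [0.1976 0.0529 0.0171] rot [-0.001  -0.0033 -0.0004]
```

```bash
python3 -m handwheel '[{"dp":[0.1975,0.053,0],"delta_rot":[0,0,0]},{"dp":[0.1975,0.053,0],"delta_rot":[0,0,0]},{"dp":[0.1975,0.053,0.017],"delta_rot":[0,0,0]},{"dp":[0.1975,0.053,0.017],"delta_rot":[0,0,0]},{"dp":[0.1975,0.053,0.017],"delta_rot":[0,0,0]},{"dp":[0.1975,0.053,0.017],"delta_rot":[0,0,0]},{"dp":[0.1975,0.053,0.017],"delta_rot":[0,0,0]}]'; python3 go.py .6525 .0988 0 0
```

```text
clock: 8.88
tcp_pos: [0.6502, 0.0992, 0.1183]
orientation: [-3.141, -0.002, 0.001]
contact_force: [0.1, -0.5, 0.6]
grip_width: 0.0851
gripper_force: 0.0
t 8.88 tcp [0.6502 0.0992 0.1183] w 0.0851 F [ 0.1 -0.5  0.6] yaw 0.1
dp [0.0023 0.0004 0.1183] rot [-0.0001  0.0004  0.0012]
```

```bash
python3 - <<'E'
from m2 import *
t=grab("top");s=grab("scene")
np.set_printoptions(precision=1,suppress=True)
cv2.imwrite("pics/top2.png",t["img"]); cv2.imwrite("pics/scene2.png",s["img"])
cv2.imwrite("pics/v2.png",cv2.resize(np.hstack([t["img"][100:340,120:440],s["img"][100:340,150:470]]),(800,300)))
E
```

```text
(no output)
```

View pics/v2.png

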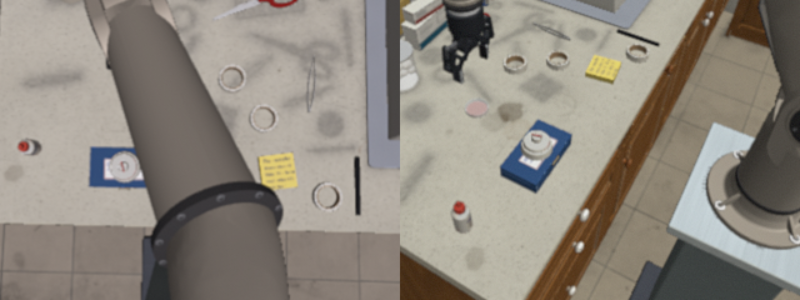

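The timer now stands mid-lid (scene crop at 537,145). The dish is untouched at (476,108), so I descend to it.

```bash
python3 -m handwheel '[{"dp":[0.002,0,0.06],"delta_rot":[0,0,0]},{"dp":[0.002,0,0.1],"delta_rot":[0,0,0]},{"dp":[0.002,0,0.117],"delta_rot":[0,0,0]},{"dp":[0.002,0,0.117],"delta_rot":[0,0,0]},{"dp":[0.002,0,0.117],"delta_rot":[0,0,0]}]' && python3 -m handwheel '[{"dp":[0,0,0],"delta_rot":[0,0,0]},{"dp":[0,0,0],"delta_rot":[0,0,0]},{"dp":[0,0,0],"delta_rot":[0,0,0]},{"dp":[0,0,0],"delta_rot":[0,0,0]},{"dp":[0,0,0],"delta_rot":[0,0,0]},{"dp":[0,0,0],"delta_rot":[0,0,0]},{"dp":[0,0,0],"delta_rot":[0,0,0]},{"dp":[0,0,0],"delta_rot":[0,0,0]}]' 0.55 40; python3 go.py .453 -.0155 .12 0
```

```text
clock: 9.6
tcp_pos: [0.6547, 0.0988, 0.0031]
orientation: [-3.141, 0.0, -0.005]
contact_force: [0.6, 0.2, 0.6]
grip_width: 0.0854
gripper_force: 0.0
clock: 10.6
tcp_pos: [0.6541, 0.0985, 0.0029]
orientation: [-3.141, 0.001, -0.003]
contact_force: [-2.2, -1.2, 7.6]
grip_width: 0.0525
gripper_force: 40.3
t 10.6 tcp [0.6541 0.0985 0.0029] w 0.0525 F [-2.2 -1.2  7.6] yaw -0.0
dp [-0.2009  0.1141 -0.1175] rot [-0.0002 -0.0019 -0.0004]
```

```bash
python3 -m handwheel '[{"dp":[0,0,-0.03],"delta_rot":[0,0,0]},{"dp":[0,0,-0.08],"delta_rot":[0,0,0]},{"dp":[-0.2,0.114,-0.117],"delta_rot":[0,0,0]},{"dp":[-0.2,0.114,-0.117],"delta_rot":[0,0,0]},{"dp":[-0.2,0.114,-0.117],"delta_rot":[0,0,0]},{"dp":[-0.2,0.114,-0.117],"delta_rot":[0,0,0]},{"dp":[-0.2,0.114,-0.117],"delta_rot":[0,0,0]},{"dp":[-0.2,0.114,-0.117],"delta_rot":[0,0,0]},{"dp":[-0.2,0.114,-0.117],"delta_rot":[0,0,0]}]'; python3 - <<'E'
from m2 import *
t=grab("top");s=grab("scene")
cv2.imwrite("pics/v3.png",cv2.resize(np.hstack([t["img"][100:340,120:440],s["img"][100:340,150:470]]),(800,300)))
cv2.imwrite("pics/scene3.png",s["img"])
E
python3 go.py .453 -.0155 .0035 0
```

```text
clock: 11.72
tcp_pos: [0.4546, -0.0147, 0.1184]
orientation: [-3.141, -0.001, -0.002]
contact_force: [0.8, 0.7, 0.6]
grip_width: 0.0519
gripper_force: 41.8
t 11.82 tcp [ 0.4541 -0.0148  0.1181] w 0.052 F [-0.3 -0.3 -0.1] yaw 0.1
dp [-0.0011  0.0007  0.1146] rot [-0.0005 -0.0002  0.0009]
```

View pics/v3.png

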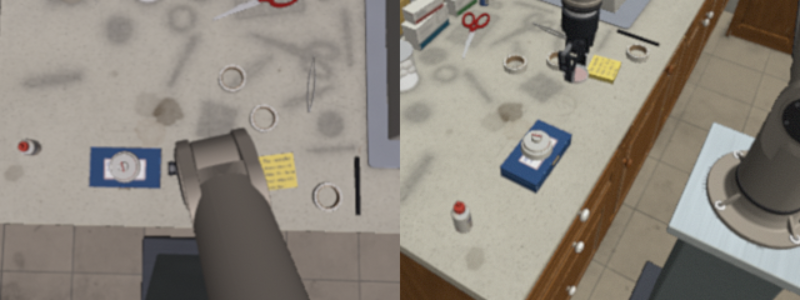

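The dish is held (scene crop at 576,74), so I lower it in place.

```bash
python3 -m handwheel '[{"dp":[0,0.0005,0.05],"delta_rot":[0,0,0]},{"dp":[0,0.0005,0.095],"delta_rot":[0,0,0]},{"dp":[0,0.0005,0.108],"delta_rot":[0,0,0]},{"dp":[0,0.0005,0.112],"delta_rot":[0,0,0]},{"dp":[0,0.0005,0.115],"delta_rot":[0,0,0]},{"dp":[0,0.0005,0.1155],"delta_rot":[0,0,0]},{"dp":[0,0.0005,0.1155],"delta_rot":[0,0,0]}]'; python3 -m handwheel '[{"dp":[0,0,0],"delta_rot":[0,0,0]},{"dp":[0,0,0],"delta_rot":[0,0,0]},{"dp":[0,0,0],"delta_rot":[0,0,0]},{"dp":[0,0,0],"delta_rot":[0,0,0]},{"dp":[0,0,0],"delta_rot":[0,0,0]},{"dp":[0,0,-0.03],"delta_rot":[0,0,0]},{"dp":[0,0,-0.09],"delta_rot":[0,0,0]},{"dp":[0,0,-0.15],"delta_rot":[0,0,0]},{"dp":[0,0,-0.2],"delta_rot":[0,0,0]},{"dp":[0,0,-0.2],"delta_rot":[0,0,0]}]' 1; python3 go.py .493 .364 .2 90 .493 .364 .2 0
```

```text
clock: 12.7
tcp_pos: [0.4539, -0.0161, 0.0034]
orientation: [3.142, -0.001, 0.002]
contact_force: [-0.3, -0.3, -0.3]
grip_width: 0.0518
gripper_force: 42.0
clock: 13.95
tcp_pos: [0.4559, -0.016, 0.2065]
orientation: [3.141, -0.001, 0.013]
contact_force: [0.4, -0.1, -0.5]
grip_width: 0.0857
gripper_force: 0.0
t 13.95 tcp [ 0.4559 -0.016   0.2065] w 0.0857 F [ 0.4 -0.1 -0.5] yaw -0.0
dp [ 0.0368 -0.38    0.0067] rot [ 0.0067 -0.0062 -1.5715]
dp [ 0.0368 -0.38    0.0067] rot [ 0.0003 -0.0083 -0.0007]
```

```bash
python3 -m handwheel '[{"dp":[0.037,-0.38,0.0],"delta_rot":[0,-0.008,0]},{"dp":[0.037,-0.38,0.0],"delta_rot":[0,-0.008,0]},{"dp":[0.037,-0.38,0.0],"delta_rot":[0,-0.008,0]},{"dp":[0.037,-0.38,0.0],"delta_rot":[0,-0.008,0]},{"dp":[0.037,-0.38,0.0],"delta_rot":[0,-0.008,0]},{"dp":[0.037,-0.38,0.0],"delta_rot":[0,-0.008,0]},{"dp":[0.037,-0.38,0.006],"delta_rot":[0,-0.008,0]},{"dp":[0.037,-0.38,0.006],"delta_rot":[0,-0.008,0]},{"dp":[0.037,-0.38,0.006],"delta_rot":[0,-0.008,0]},{"dp":[0.037,-0.38,0.006],"delta_rot":[0,-0.008,0]}]'; python3 - <<'E'
from m2 import *
np.set_printoptions(precision=1,suppress=True)
t=grab("top");s=grab("scene")
c=cont(t,(377+90,366),30,pink)
ang=[]
p=ray(t,cont(t,(440,366),36,pink),.009)[:,:2]*1000; print("dish top",cv2.fitEllipse(p.astype(np.float32)))
for z in(.034,):
    p=ray(t,cont(t,(344,366),60,blue),z)[:,:2]*1000; print("case",cv2.minAreaRect(p.astype(np.float32)))
p=ray(t,cont(t,(535,371),40,yellow),.016)[:,:2]*1000; print("pad",cv2.minAreaRect(p.astype(np.float32)))
cv2.imwrite("pics/v4.png",cv2.resize(np.hstack([t["img"][100:340,120:440],s["img"][100:340,150:470]]),(800,300)))
E
python3 go.py .493 .364 .028 0
```

```text
clock: 15.2
tcp_pos: [0.4909, 0.3622, 0.1968]
orientation: [3.141, -0.004, -0.012]
contact_force: [-0.1, -0.5, -0.5]
grip_width: 0.0855
gripper_force: 0.0
dish top ((453.3124694824219, -15.704919815063477), (48.90827178955078, 49.12921142578125), 152.73147583007812)
case ((453.72186279296875, 151.6783905029297), (154.7276153564453, 87.1947021484375), 89.84402465820312)
pad ((451.8263854980469, -182.90049743652344), (76.04060363769531, 77.41110229492188), 8.271785736083984)
t 15.3 tcp [0.4908 0.3628 0.197 ] w 0.0852 F [ 0.4 -0.4  0.4] yaw -0.1
dp [ 0.0034 -0.0012  0.169 ] rot [ 0.0002  0.0074 -0.0018]
```

View pics/v4.png

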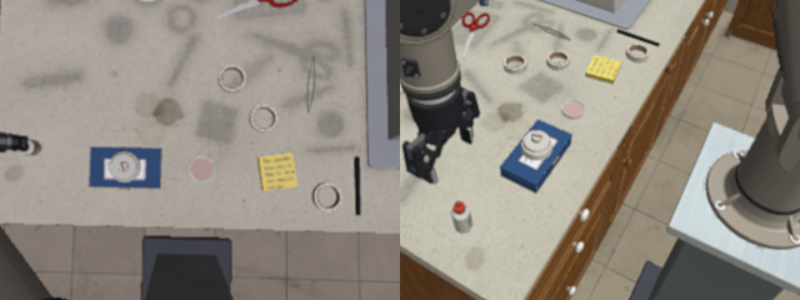

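The dish measures (453.3,-15.7) mm, which is on target, and the box and pad have not moved. I descend on the bottle (scene crop at 461,217), levelling the tool.

```bash
python3 -m handwheel '[{"dp":[0.002,-0.001,0.03],"delta_rot":[0,0.007,0]},{"dp":[0.002,-0.001,0.08],"delta_rot":[0,0.007,0]},{"dp":[0.002,-0.001,0.13],"delta_rot":[0,0.007,0]},{"dp":[0.002,-0.001,0.158],"delta_rot":[0,0.007,0]},{"dp":[0.002,-0.001,0.169],"delta_rot":[0,0.007,0]},{"dp":[0.002,-0.001,0.169],"delta_rot":[0,0.007,0]},{"dp":[0.002,-0.001,0.169],"delta_rot":[0,0.007,0]}]'; python3 go.py .493 .364 .028 0
```

```text
clock: 16.18
tcp_pos: [0.4919, 0.3657, 0.0292]
orientation: [-3.14, 0.001, -0.002]
contact_force: [0.3, 0.2, -0.6]
grip_width: 0.0853
gripper_force: 0.0
t 16.18 tcp [0.4919 0.3657 0.0292] w 0.0853 F [ 0.3  0.2 -0.6] yaw -0.0
dp [0.0011 0.0017 0.0012] rot [-0.0017 -0.0011 -0.0004]
```

```bash
python3 -m handwheel '[{"dp":[0,0.001,0.001],"delta_rot":[0,0,0]},{"dp":[0,0.001,0.001],"delta_rot":[0,0,0]},{"dp":[0,0.001,0.001],"delta_rot":[0,0,0]},{"dp":[0,0.001,0.001],"delta_rot":[0,0,0]},{"dp":[0,0.001,0.001],"delta_rot":[0,0,0]},{"dp":[0,0.001,0.001],"delta_rot":[0,0,0]},{"dp":[0,0.001,0.001],"delta_rot":[0,0,0]},{"dp":[0,0.001,0.001],"delta_rot":[0,0,0]},{"dp":[0,0.001,0.001],"delta_rot":[0,0,0]}]' 0.2 40; python3 go.py .4525 -.0993 .2 0
```

```text
clock: 17.3
tcp_pos: [0.4912, 0.3641, 0.0271]
orientation: [-3.141, 0.0, 0.001]
contact_force: [-0.1, -1.5, 6.7]
grip_width: 0.0341
gripper_force: 39.6
t 17.3 tcp [0.4912 0.3641 0.0271] w 0.0341 F [-0.1 -1.5  6.7] yaw -0.0
dp [-0.0387  0.4634 -0.173 ] rot [-0.0002  0.0004 -0.0003]
```

```bash
python3 -m handwheel '[{"dp":[0,0,-0.03],"delta_rot":[0,0,0]},{"dp":[0,0,-0.08],"delta_rot":[0,0,0]},{"dp":[0,0,-0.13],"delta_rot":[0,0,0]},{"dp":[-0.004,0.045,-0.16],"delta_rot":[0,0,0]},{"dp":[-0.009,0.1,-0.173],"delta_rot":[0,0,0]},{"dp":[-0.014,0.16,-0.173],"delta_rot":[0,0,0]},{"dp":[-0.019,0.22,-0.173],"delta_rot":[0,0,0]},{"dp":[-0.024,0.28,-0.173],"delta_rot":[0,0,0]},{"dp":[-0.029,0.34,-0.173],"delta_rot":[0,0,0]},{"dp":[-0.035,0.4,-0.173],"delta_rot":[0,0,0]},{"dp":[-0.039,0.445,-0.173],"delta_rot":[0,0,0]},{"dp":[-0.0405,0.463,-0.173],"delta_rot":[0,0,0]}]'; python3 -m handwheel '[{"dp":[0,0,0.03],"delta_rot":[0,0,0]},{"dp":[0,0,0.08],"delta_rot":[0,0,0]},{"dp":[0,0,0.1],"delta_rot":[0,0,0]},{"dp":[0,0,0.1],"delta_rot":[0,0,0]},{"dp":[0,0,0.1],"delta_rot":[0,0,0]}]';  python3 go.py .4507 -.0993 .0275 0
```

```text
clock: 18.8
tcp_pos: [0.4495, -0.1022, 0.1994]
orientation: [3.141, -0.007, -0.003]
contact_force: [0.4, 0.7, 0.2]
grip_width: 0.0338
gripper_force: 40.1
clock: 19.42
tcp_pos: [0.4511, -0.0991, 0.1005]
orientation: [3.141, -0.0, 0.0]
contact_force: [-0.5, -0.2, 0.6]
grip_width: 0.0344
gripper_force: 40.0
t 19.43 tcp [ 0.4511 -0.0991  0.1005] w 0.0344 F [-0.5 -0.2  0.6] yaw -0.0
dp [-0.0004  0.0002  0.073 ] rot [ 0.0001 -0.0002 -0.0001]
```

```bash
python3 - <<'E'
from m2 import *
t=grab("top");s=grab("scene")
cv2.imwrite("pics/v5.png",cv2.resize(np.hstack([t["img"][100:340,120:440],s["img"][60:300,180:500]]),(800,300)))
E
```

```text
(no output)
```

View pics/v5.png

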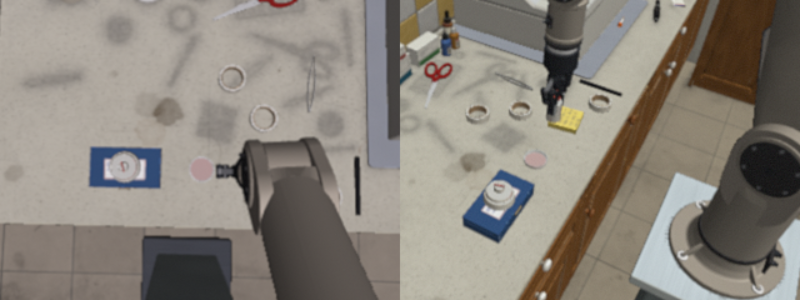

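The bottle hangs upright (scene crop at 557,110) between dish and pad; I lower it.

```bash
python3 -m handwheel '[{"dp":[0,0,0.03],"delta_rot":[0,0,0]},{"dp":[0,0,0.055],"delta_rot":[0,0,0]},{"dp":[0,0,0.067],"delta_rot":[0,0,0]},{"dp":[0,0,0.071],"delta_rot":[0,0,0]},{"dp":[0,0,0.073],"delta_rot":[0,0,0]},{"dp":[0,0,0.073],"delta_rot":[0,0,0]},{"dp":[0,0,0.0735],"delta_rot":[0,0,0]},{"dp":[0,0,0.0735],"delta_rot":[0,0,0]}]'; python3 go.py
```

```text
clock: 20.52
tcp_pos: [0.451, -0.0991, 0.0271]
orientation: [3.141, -0.0, 0.001]
contact_force: [-1.3, -0.5, 6.2]
grip_width: 0.0339
gripper_force: 40.9
t 20.52 tcp [ 0.451  -0.0991  0.0271] w 0.0339 F [-1.3 -0.5  6.2] yaw -0.0
```

```bash
python3 -m handwheel '[{"dp":[0,0,0],"delta_rot":[0,0,0]},{"dp":[0,0,0],"delta_rot":[0,0,0]},{"dp":[0,0,0],"delta_rot":[0,0,0]},{"dp":[0,0,0],"delta_rot":[0,0,0]},{"dp":[0,0,0],"delta_rot":[0,0,0]},{"dp":[0,0,0],"delta_rot":[0,0,0]},{"dp":[0,0,-0.03],"delta_rot":[0,0,0]},{"dp":[0,0,-0.08],"delta_rot":[0,0,0]},{"dp":[0,0,-0.13],"delta_rot":[0,0,0]},{"dp":[0,0,-0.17],"delta_rot":[0,0,0]},{"dp":[0,0,-0.17],"delta_rot":[0,0,0]},{"dp":[0,0,-0.17],"delta_rot":[0,0,0]}]' 1; python3 go.py .6592 -.0825 .12 0
```

```text
clock: 22.02
tcp_pos: [0.4499, -0.0991, 0.1956]
orientation: [3.142, -0.001, -0.003]
contact_force: [0.0, 0.6, -0.1]
grip_width: 0.0853
gripper_force: 0.0
t 22.02 tcp [ 0.4499 -0.0991  0.1956] w 0.0853 F [ 0.   0.6 -0.1] yaw -0.0
dp [ 0.2094 -0.0167  0.0752] rot [ 0.0001  0.0019 -0.0004]
```

```bash
python3 -m handwheel '[{"dp":[0.209,-0.0165,0],"delta_rot":[0,0.002,0]},{"dp":[0.209,-0.0165,0],"delta_rot":[0,0.002,0]},{"dp":[0.209,-0.0165,0.03],"delta_rot":[0,0.002,0]},{"dp":[0.209,-0.0165,0.075],"delta_rot":[0,0.002,0]},{"dp":[0.209,-0.0165,0.075],"delta_rot":[0,0.002,0]},{"dp":[0.209,-0.0165,0.075],"delta_rot":[0,0.002,0]},{"dp":[0.209,-0.0165,0.075],"delta_rot":[0,0.002,0]}]'; python3 go.py .6592 -.0825 .002 0
python3 - <<'E'
from m2 import *
s=grab("scene"); t=grab("top")
im=s["img"].copy(); a=np.linspace(0,6.28,40)
for x,y,z,q in((.6592,-.0825,.02,.031),(.4525,-.0993,.065,.0175),(.4533,-.0157,.011,.029),(.454,.1516,.078,.0285)):
    for p in proj(s,np.c_[x+q*np.cos(a),y+q*np.sin(a),0*a+z]): im[int(round(p[1])),int(round(p[0]))]=(0,255,0)
cv2.imwrite("pics/v6.png",cv2.resize(np.hstack([t["img"][100:340,120:440],im[80:320,160:480]])[:, 0:],(800,300)))
cv2.imwrite("pics/v6b.png",cv2.resize(im[100:280,190:390],(800,600)[:1]+(600,),interpolation=cv2.INTER_NEAREST)) if 0 else cv2.imwrite("pics/v6b.png",cv2.resize(im[100:280,180:420],(800,600),interpolation=cv2.INTER_NEAREST))
E
```

```text
clock: 22.9
tcp_pos: [0.6598, -0.083, 0.1232]
orientation: [3.141, -0.001, 0.006]
contact_force: [0.4, -0.1, 0.2]
grip_width: 0.0855
gripper_force: 0.0
t 22.9 tcp [ 0.6598 -0.083   0.1232] w 0.0855 F [ 0.4 -0.1  0.2] yaw -0.0
dp [-0.0011 -0.0005  0.1212] rot [ 0.0006 -0.0038 -0.0006]
```

View pics/v6b.png

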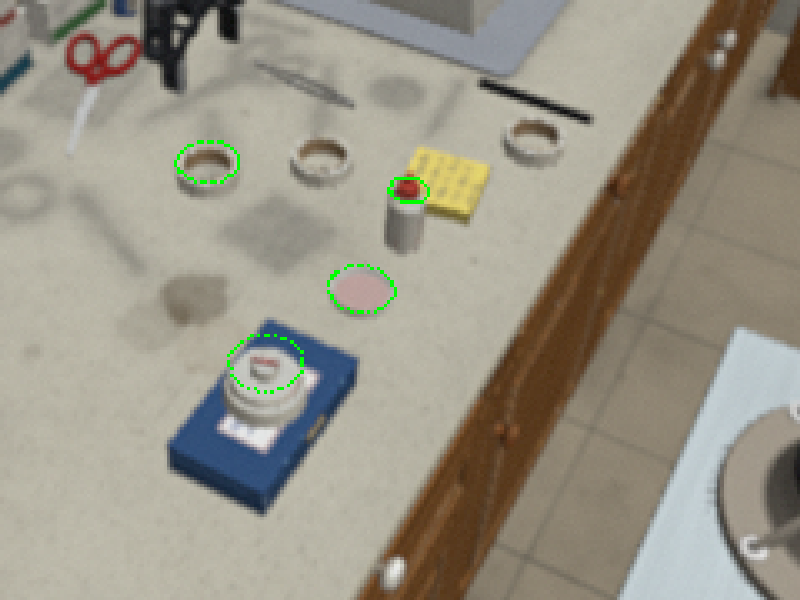

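The projected circles match the tape, dish and bottle to about a pixel or two. The timer and bottle outlines sit slightly low because their edges are rounded. The far ring at (207,165) is the one to grasp.

```bash
python3 -m handwheel '[{"dp":[0,0,0.06],"delta_rot":[0,-0.002,0]},{"dp":[0,0,0.1],"delta_rot":[0,-0.002,0]},{"dp":[0,0,0.119],"delta_rot":[0,-0.002,0]},{"dp":[0,0,0.119],"delta_rot":[0,-0.002,0]},{"dp":[0,0,0.119],"delta_rot":[0,-0.002,0]}]' && python3 -m handwheel '[{"dp":[0,0,0],"delta_rot":[0,0,0]},{"dp":[0,0,0],"delta_rot":[0,0,0]},{"dp":[0,0,0],"delta_rot":[0,0,0]},{"dp":[0,0,0],"delta_rot":[0,0,0]},{"dp":[0,0,0],"delta_rot":[0,0,0]},{"dp":[0,0,0],"delta_rot":[0,0,0]},{"dp":[0,0,0],"delta_rot":[0,0,0]},{"dp":[0,0,0],"delta_rot":[0,0,0]}]' 0.5 40; python3 go.py .533 -.0162 .12 0
```

```text
clock: 23.62
tcp_pos: [0.6612, -0.0827, 0.0042]
orientation: [3.141, -0.001, 0.004]
contact_force: [-0.1, 0.7, 1.1]
grip_width: 0.0855
gripper_force: 0.0
clock: 24.62
tcp_pos: [0.6607, -0.0829, 0.0041]
orientation: [3.141, -0.001, 0.002]
contact_force: [-1.5, -1.0, 8.4]
grip_width: 0.0594
gripper_force: 41.7
t 24.62 tcp [ 0.6607 -0.0829  0.0041] w 0.0594 F [-1.5 -1.   8.4] yaw -0.0
dp [-0.1276 -0.0666 -0.1161] rot [ 0.0005 -0.0014 -0.0005]
```

```bash
python3 -m handwheel '[{"dp":[0,0,-0.03],"delta_rot":[0,0,0]},{"dp":[0,0,-0.08],"delta_rot":[0,0,0]},{"dp":[-0.126,-0.0665,-0.116],"delta_rot":[0,0,0]},{"dp":[-0.126,-0.0665,-0.116],"delta_rot":[0,0,0]},{"dp":[-0.126,-0.0665,-0.116],"delta_rot":[0,0,0]},{"dp":[-0.126,-0.0665,-0.116],"delta_rot":[0,0,0]},{"dp":[-0.126,-0.0665,-0.116],"delta_rot":[0,0,0]},{"dp":[-0.126,-0.0665,-0.116],"delta_rot":[0,0,0]},{"dp":[-0.126,-0.0665,-0.116],"delta_rot":[0,0,0]}]'; python3 go.py .5345 -.0162 .0045 0
```

```text
clock: 25.75
tcp_pos: [0.5342, -0.0165, 0.1178]
orientation: [-3.141, 0.002, 0.002]
contact_force: [0.1, 0.2, -0.3]
grip_width: 0.0597
gripper_force: 43.7
t 25.75 tcp [ 0.5342 -0.0165  0.1178] w 0.0597 F [ 0.1  0.2 -0.3] yaw -0.1
dp [ 0.0005 -0.0003  0.1133] rot [-0.0001  0.0013 -0.001 ]
```

```bash
python3 -m handwheel '[{"dp":[0.0005,0,0.05],"delta_rot":[0,0,0]},{"dp":[0.0005,0,0.095],"delta_rot":[0,0,0]},{"dp":[0.0005,0,0.107],"delta_rot":[0,0,0]},{"dp":[0.0005,0,0.111],"delta_rot":[0,0,0]},{"dp":[0.0005,0,0.113],"delta_rot":[0,0,0]},{"dp":[0.0005,0,0.114],"delta_rot":[0,0,0]},{"dp":[0.0005,0,0.114],"delta_rot":[0,0,0]}]'; python3 -m handwheel '[{"dp":[0,0,0],"delta_rot":[0,0,0]},{"dp":[0,0,0],"delta_rot":[0,0,0]},{"dp":[0,0,0],"delta_rot":[0,0,0]},{"dp":[0,0,0],"delta_rot":[0,0,0]},{"dp":[0,0,0],"delta_rot":[0,0,0]},{"dp":[0,0,-0.03],"delta_rot":[0,0,0]},{"dp":[0,0,-0.09],"delta_rot":[0,0,0]},{"dp":[0,0,-0.15],"delta_rot":[0,0,0]},{"dp":[0,0,-0.2],"delta_rot":[0,0,0]},{"dp":[0,0,-0.22],"delta_rot":[0,0,0]}]' 1; python3 go.py .25 .55 .23 0 .3 -.55 .23 0
```

```text
clock: 26.62
tcp_pos: [0.5347, -0.0161, 0.0049]
orientation: [3.142, -0.001, 0.001]
contact_force: [-0.3, -0.1, -0.9]
grip_width: 0.0595
gripper_force: 43.7
clock: 27.88
tcp_pos: [0.5357, -0.0159, 0.2277]
orientation: [3.141, -0.0, 0.007]
contact_force: [0.1, 0.3, -1.0]
grip_width: 0.085
gripper_force: 0.0
t 27.88 tcp [ 0.5357 -0.0159  0.2277] w 0.085 F [ 0.1  0.3 -1. ] yaw -0.0
dp [-0.2859 -0.5658 -0.0036] rot [ 0.0001 -0.0042 -0.0003]
dp [-0.2356  0.5341 -0.0033] rot [ 0.0001 -0.0042 -0.0003]
```

```bash
python3 -m handwheel '[{"dp":[0,0.35,-0.003],"delta_rot":[0,0,0]},{"dp":[0,0.35,-0.003],"delta_rot":[0,0,0]},{"dp":[-0.15,0.48,-0.003],"delta_rot":[0,0,0]},{"dp":[-0.15,0.48,-0.003],"delta_rot":[0,0,0]},{"dp":[-0.15,0.48,-0.003],"delta_rot":[0,0,0]},{"dp":[-0.15,0.48,-0.003],"delta_rot":[0,0,0]},{"dp":[-0.15,0.48,-0.003],"delta_rot":[0,0,0]},{"dp":[-0.15,0.48,-0.003],"delta_rot":[0,0,0]},{"dp":[-0.15,0.48,-0.003],"delta_rot":[0,0,0]},{"dp":[-0.15,0.48,-0.003],"delta_rot":[0,0,0]},{"dp":[-0.15,0.48,-0.003],"delta_rot":[0,0,0]}]'; python3 - <<'E'
from m2 import *
t=grab("top"); s=grab("scene")
im=cv2.resize(t["img"][130:270,170:390],None,fx=3.6,fy=3.6,interpolation=cv2.INTER_CUBIC); a=np.linspace(0,6.28,60)
for x,y,z,q in((.533,-.0162,.02,.031),(.4525,-.0993,.065,.0175),(.4533,-.0157,.011,.029),(.454,.1516,.056,.034),(.454,.1516,.078,.0285)):
    for p in proj(t,np.c_[x+q*np.cos(a),y+q*np.sin(a),0*a+z]): cv2.circle(im,tuple(int(v) for v in ((p-[170,130]+.5)*3.6)),1,(0,255,0),-1)
cv2.imwrite("pics/v7.png",im)
for n,c,r,fn,z in(("case",(344,366),60,blue,.034),("pad",(535,371),40,yellow,.016),("dish",(440,366),36,pink,.009)):
    p=ray(t,cont(t,c,r,fn),z)[:,:2]*1000; print(n,cv2.minAreaRect(p.astype(np.float32)))
cv2.imwrite("pics/scene7.png",s["img"])
E
```

```text
clock: 29.25
tcp_pos: [0.3857, -0.494, 0.2272]
orientation: [-3.14, -0.004, 0.001]
contact_force: [-0.4, 0.4, -1.2]
grip_width: 0.0857
gripper_force: 0.0
case ((453.7298889160156, 151.69485473632812), (154.73452758789062, 87.1888427734375), 89.83956909179688)
pad ((451.8535461425781, -182.94143676757812), (75.88530731201172, 77.10327911376953), 8.279471397399902)
dish ((453.23114013671875, -15.747699737548828), (47.593013763427734, 48.674591064453125), 1.2320520877838135)
```

View pics/v7.png

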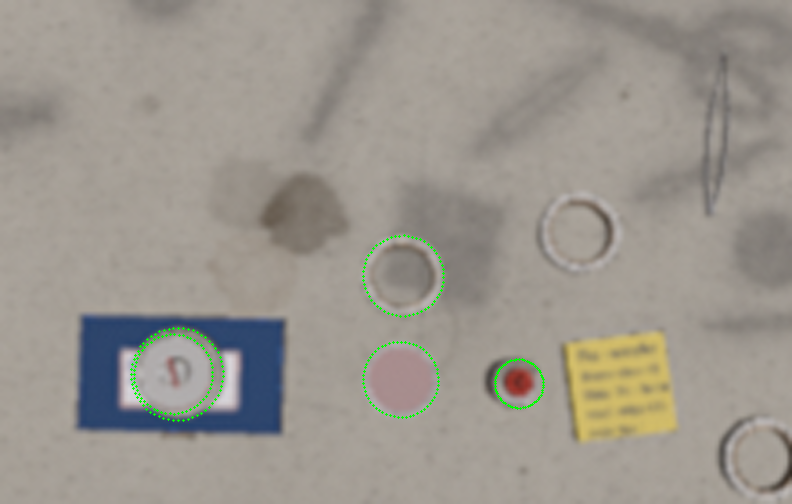

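The final top view shows the timer centred on the lid at (177,373). The dish at (402,379) and bottle at (518,382) are in the row, and the tape at (403,275) has a gap of about 20 mm. The box, pad and forceps have not moved.

```bash
python3 -m handwheel '[{"dp":[0,0,0],"delta_rot":[0,0,0]},{"dp":[0,0,0],"delta_rot":[0,0,0]},{"dp":[0,0,0],"delta_rot":[0,0,0]},{"dp":[0,0,0],"delta_rot":[0,0,0]}]' && python3 -c "
from bench import r
print(r.hand_in())"
```

```text
clock: 29.85
tcp_pos: [0.3842, -0.4961, 0.2273]
orientation: [3.142, -0.0, -0.002]
contact_force: [0.1, 0.8, -0.2]
grip_width: 0.0857
gripper_force: 0.0
the job is handed in; nothing more can be done
None
```

The staining place is laid out as asked and handed in at about 30 s: in the last picture everything sits within about 2 mm of its target, the box and pad measured unmoved and the forceps untouched; the hand-in gave no verdict.

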